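# Hold the check filter down in the photometer's slot

### The job

The photometer is due for its filter check. Take the framed check filter (the one with the round glass window, not the solid dark slide beside it) out of its stand, lower it through the slotted adapter, which may be fitted in either of the photometer's two bays, and press it down against the spring lifter until its shoulder is fully home on the adapter. The lifter pushes it out as soon as it is let go, so finish while still holding it down by its tab; leave the dark slide, the bottles, the beaker and the dishes where they are.

Things in the scene. Friction and masses are not known exactly. Their poses are not given: they have to be found in the camera images.
- filter_centre (a point): Centre (half-way up) of the check filter, a loose upright frame, 80 g, 109 mm high: black blade 58 high, 40 wide, 8 thick with a round 24 mm glass window; on it a black shoulder 54 wide, 20 thick, 5 high; on that a grip tab. The foot is 54.5 mm below this point (lowest 4 mm narrowed to 37 x 6), the shoulder's underside 3.5 mm above it. z up, x across the thickness, y along the width.
- filter_tab (a point): Middle of the check filter's bare aluminium grip tab, 34 mm wide, 10 mm thick, 46 mm high, 31.5 mm above filter_centre, same axes; the tab stands on the shoulder and is the place to grip, across its 10 mm thickness. The upper half leaves fingertips clear of the shoulder.
- dark_centre (a point): Centre (half-way up) of the dark slide, a loose frame of the same outline, sizes and axes as the filter, but with a solid blade without window. It stands in the other slot of the stand and stays there.
- stand: Aluminium block fixed to the bench, 56 mm in its x, 158 in its y, 28 high, origin at the middle of its underside. Two slots, 10 x 42 mm and 18 deep, at y = +38 and -38 mm on its own y axis. Filter and dark slide stand upright in them, feet 10 mm above the bench, blades along the stand's y; which is in which slot varies.
- reader: Photometer, a white box fixed to the bench, 224 mm wide (its y), about 180 deep (its x), shell 80 high, sloping front with display and keys towards its -x. Origin at the middle of its underside. Two adapter bays at x = +22 mm, y = +52 and y = -52 mm in its frame; which adapter is in which bay varies.
- slot_mouth (a point): Middle of the slot's mouth at the flat top of the slotted adapter (aluminium block, 66 x 78 mm, fixed in one bay), 86 mm above the bench. Slot 10 mm across (its x), 42 long (its y): 2 mm more than the blade each way; straight walls, 3 mm lead-in chamfer round the mouth. z up. With the filter home its shoulder lies on the top face and filter_centre is 3.5 mm below this point.
- tube_mouth (a point): Middle of the mouth of the other adapter, same block but with a round hole of 18 mm for tubes, top face also at 86 mm. The filter does not go in here.
- lifter (a joint): Travel in m of the spring lifter down in the slot of the slotted adapter: 0 = up (its top 44 mm below the mouth), 0.014 = pressed down by the blade's foot when the shoulder is home; its own stop is at 0.0145. The spring pushes up with about 2 N at 0 and 6 N when the filter is home.
- small_beaker_centre (a point): Centre of a small glass beaker, 55 mm across, 71 mm high; bystander.
- bottle_front_centre (a point): Centre of a small white bottle, 36 mm across, 70 mm high, nearer the robot; bystander.
- bottle_back_centre (a point): Centre of a small white bottle, 38 mm across, 82 mm high, farther from the robot; bystander.
- dish_stack_centre (a point): Centre of a stack of culture dishes, 60 mm across, 45 mm high; bystander.

How it is judged:
By the outcome, as a careful person would: the job done as asked, in the order asked, and still so for the second after the job is handed in, while the arm keeps its last pose, push and grip.
It also fails if it takes over 48 s, if anything falls off the work surface, if the arm or the gripper's body presses on something with over 40 N, if the wrist force passes 120 N, or if a joint passes its speed limit or range.

### The arm

A 6-joint arm with a two-finger parallel gripper is mounted at the origin on a cart in front of the work surface, level with it; the furniture and walls round the work are solid. World frame = base frame: x ahead of the robot, y to its left, z up, the work surface at z = 0. Lengths are in m, angles in rad, forces in N, time in s.
With the tool pointing down it reaches from about 0.275 to 0.825 m from the base axis. Payload 4.9 kg.
Tool frame: the origin (TCP) lies on the centre line of the jaws, within the pads' length; the fingertips stand 8 mm ahead of it and the grasp point (between the pads) lies 11 mm behind it; z points along the fingers, y is the line along which they close (so a half turn about z gives the same grasp; the last joint's range is limited). The gripper opens to 85 mm and grips with 20 to 120 N. Pads are 22 mm wide; open, the fingers measure 114 mm over their backs; the gripper's body (76 mm by 85 mm) begins 54 mm behind the grasp point. The pads swing forward as they close: fully open they stand 13 mm farther back than shut.
Start: joints at [-1.41, 0.326, -0.193, 1.052, 0, 1.437], TCP at [0.16, -0.526, 0.239] pointing down, gripper open.
Joint ranges: [-2.65, 2.65], [-0.97, 1.79], [-1.3, 1.35], [-1.93, 2.1], [-1.47, 1.37], [-3.14, 3.14]. Speed limits (rad/s): [2.57, 2.57, 3.14, 3.14, 3.14, 3.14].

### API

Orientations are given as [roll, pitch, yaw] about the fixed x, y, z axes, in that order (R = Rz(yaw) Ry(pitch) Rx(roll)).
In Python, from bench import status, vision, workorder gives the robot as it stands.
- The arm moves only by the shell command python3 -m crank 'ROWS' [OPENING] [FORCE]. ROWS is JSON, a list of rows, each a list of 6 numbers: the shift along the world's x, y, z in cm, then the turn, a rotation vector about the world's x, y, z in rad. In form: [[tx, ty, tz, wx, wy, wz], ...]. A call has 1 to 20 rows; each row is the pose to reach, as a shift and turn from the pose commanded when the call began; what a row does not reach only later rows make up. A row lasts 1/12 s, in which the tool goes at most 41.7 mm and 7.16 degrees, less where a joint would pass 70% of its speed; a pose out of reach is approached as far as the arm can. A call with a gripper value outside its range is refused whole. OPENING is the closure, from 0 (fully open) to 1 (shut), set as the call begins (- or left out, the last holds). The fingers move at their own pace and stop on an object; FORCE is the grip in N (left out, the last holds). Time passes only in rows, so rows that repeat a pose let the fingers close. It gives the time, the measured TCP pose, the force, the opening and the grip force at its end, in the units of the state.
- status.state(): the state, without advancing time (a new reading comes with each control period).
- vision.capture(name): name is "scene" or "top"; returns the picture (384x512x3 uint8, red, green, blue); there is no depth.
- vision.camera_params(name): a dict with "fov_y" (degrees; the focal length in pixels is half the picture's height over the tangent of half this angle, whatever the lens; pixels are square), "cx", "cy" (the principal point, pixels), "distortion" ([k1, k2, p1, p2, k3] as OpenCV has them; the pictures are not rectified), "R" (3x3) and "t" (3): a world point X has camera coordinates R X + t. Camera axes: x right, y down, z forward; pixel columns grow to the right and rows downward; lengths in m; the calibration is good to about 2 mm. A picture is of the moment at which its call begins. camera_params takes no time and is no camera call.
- workorder.finish_job(): hands the job in; it is judged then, once.
The state is a dict: "t": time; "joints": joint angles; "qvel": joint speeds; "joint_efforts": joint torques, N m; "ee_pos": TCP position; "eef_rot": TCP orientation; "wrist_force": force on the tool from outside, world axes, zero at the start; "torque": the same for the moment, N m; "grip_width": finger opening in m; "gripper_force": force on a finger pad.
Only numpy, scipy, OpenCV 4.12 (cv2) and the standard library are available. Lean on these libraries where they do the work, as an engineer would, in place of code of your own. Each camera call takes 0.05 s, during which the arm holds its last target. There are 200 camera calls.

## Working session

There is one attempt and no reset: what is moved stays moved. The work goes in short steps, Python scripts to look and compute and a shell command to move; the robot and the scene stay as the last step left them, time stands still between calls to the robot, and variables do not carry over. Pictures are saved under pics/ and viewed, at most 10 in all, crops included, and the job is handed in when it is done.

```bash
mkdir -p pics
python3 - <<'E'
from bench import status, vision
import cv2,numpy as np
for n in("scene","top"):
    im=vision.capture(n); cv2.imwrite(f"pics/{n}0.png",cv2.resize(im[:,:,::-1],(800,600),interpolation=cv2.INTER_CUBIC)); np.save(f"pics/{n}0.npy",im)
    p=vision.camera_params(n); print(n,p["fov_y"],p["cx"],p["cy"],p["distortion"],np.round(-np.array(p["R"]).T@np.array(p["t"]),3),np.round(p["R"],3).tolist())
s=status.state();print(s)
E
```

```text
scene 50.533010601807085 251.43523242481044 193.5275184884623 [0.02969617 0.         0.         0.         0.        ] [0.126 0.726 0.622] [[-0.83, -0.558, 0.001], [-0.318, 0.472, -0.822], [0.459, -0.682, -0.569]]
top 47.03433151251514 255.46631337461363 197.50345136302482 [-0.08178495  0.          0.          0.          0.        ] [0.482 0.09  1.07 ] [[-0.018, -1.0, 0.013], [-0.998, 0.018, -0.068], [0.068, -0.014, -0.998]]
{'t': 0.1, 'joints': array([-1.41021017e+00,  3.26868491e-01, -1.93494493e-01,  1.05197099e+00,
        4.25327953e-06,  1.43662405e+00]), 'qvel': array([ 0.00014206, -0.00212428,  0.00299979,  0.00127521,  0.0009997 ,
        0.00128897]), 'joint_efforts': array([ 6.56384054e-04, -4.44242764e+01,  2.63036764e+01,  7.97597895e-03,
       -9.33933984e-05, -6.52304664e-06]), 'ee_pos': array([ 0.15972553, -0.52577149,  0.23857678]), 'eef_rot': array([-3.14006940e+00, -2.09905473e-04,  2.94758274e-01]), 'wrist_force': array([ 0.25316085, -0.46472939, -0.01972533]), 'torque': array([ 0.06227817, -0.01351451, -0.01127907]), 'gripper_force': 0.0, 'grip_width': 0.08550178035656253}
```

View pics/scene0.png

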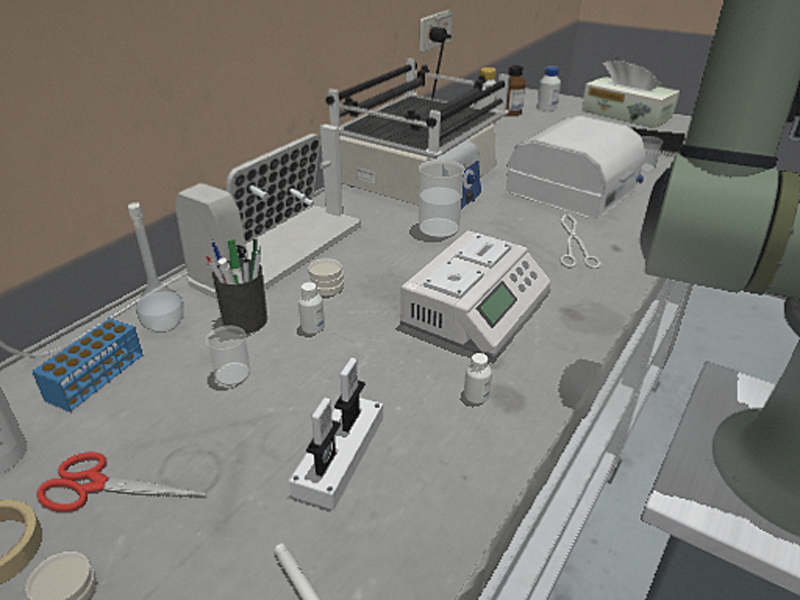

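View pics/top0.png

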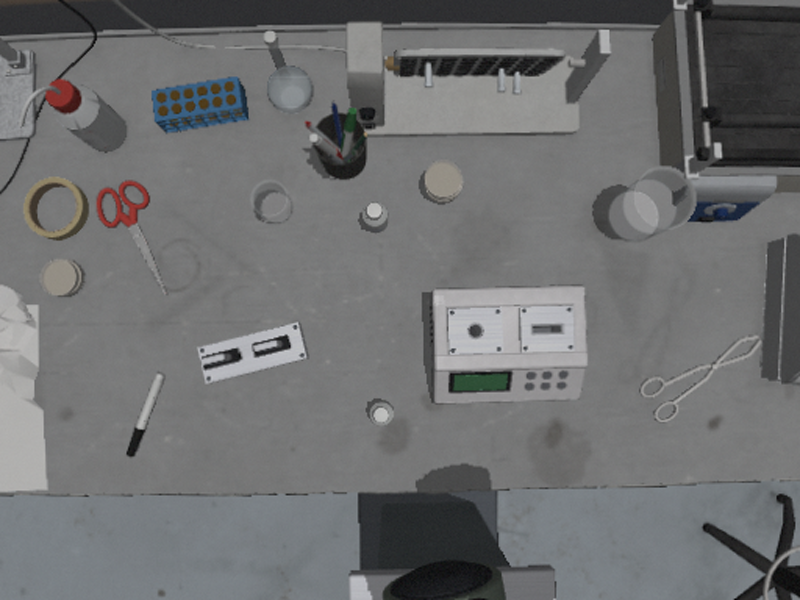

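The scene view shows the stand at about (335,455) with a windowed frame seemingly at the left, nearer the camera (325,450). The top view shows the stand at (252,352), with the slotted adapter in the right bay (548,330) and the tube adapter in the left (475,330). Next I zoom in to get exact pixels.

Run:
```python
import cv2,numpy as np
a=np.load("pics/scene0.npy")[:,:,::-1];b=np.load("pics/top0.npy")[:,:,::-1]
def c(im,x,y,w,h,s): return cv2.resize(im[y:y+h,x:x+w],None,fx=s,fy=s,interpolation=cv2.INTER_CUBIC)
t=c(b,120,195,80,60,5); r=c(b,270,180,110,82,5)[:, :]
A=c(a,180,225,75,100,6)
B=c(a,250,140,110,90,5)
def grid(im,x,y,s):
    im=im.copy()
    for i in range(0,im.shape[1]//s,10): cv2.putText(im,str(x+i),(i*s,8),0,.3,(0,255,255),1); cv2.line(im,(i*s,10),(i*s,14),(0,255,255),1)
    for j in range(0,im.shape[0]//s,10): cv2.putText(im,str(y+j),(0,j*s+4),0,.3,(0,255,255),1)
    return im
def pad(im,w,h):
    o=np.zeros((h,w,3),np.uint8);o[:im.shape[0],:im.shape[1]]=im[:h,:w];return o
M1=np.hstack([pad(grid(A,180,225,6),450,600),pad(grid(c(a,200,225,50,45,7),200,225,7),350,600)])
M2=np.vstack([pad(np.hstack([grid(c(b,120,200,80,50,5),120,200,5),grid(c(b,330,185,50,50,8),330,185,8)[:250,:400]]),800,250),pad(grid(c(a,250,145,110,58,6),250,145,6),800,350)])
cv2.imwrite("pics/m1.png",M1);cv2.imwrite("pics/m2.png",M2)
```

```text
(no output)
```

View pics/m1.png

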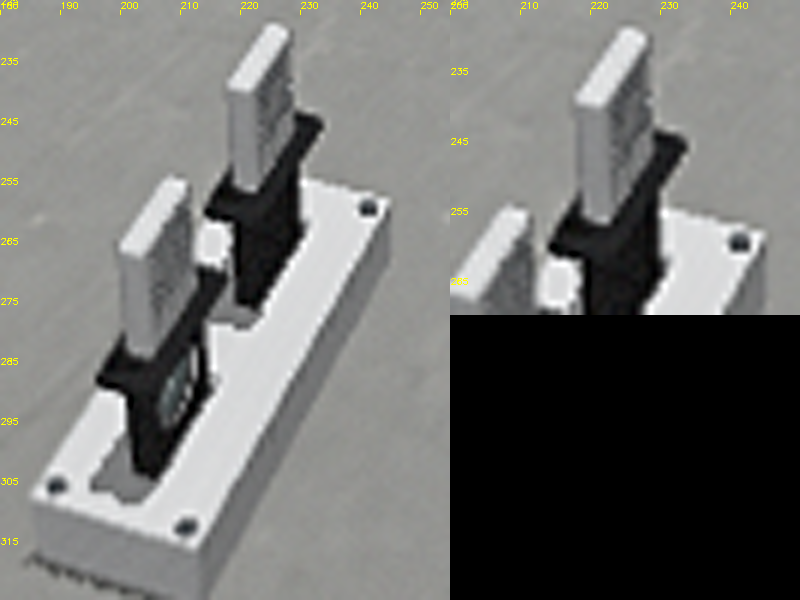

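View pics/m2.png

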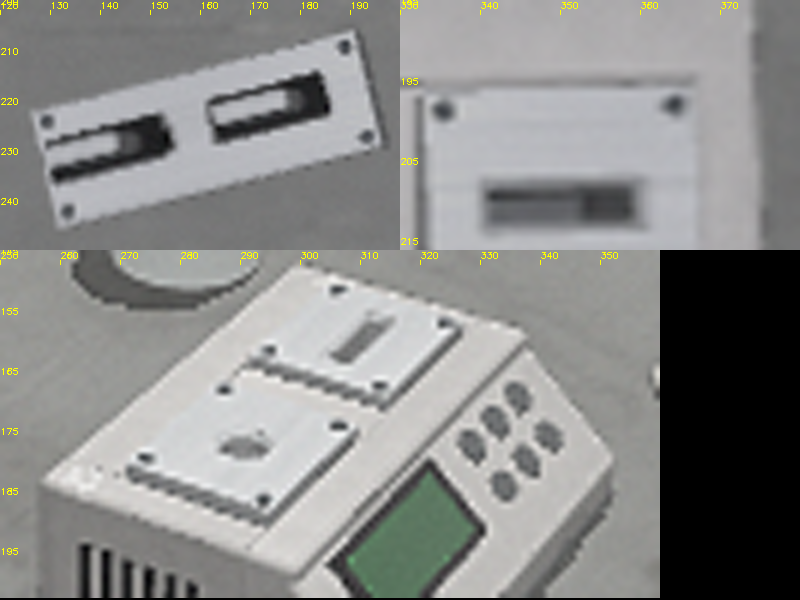

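Zoom: the near (+y) frame shows the glass window at scene (209,288), so it is the filter. The other frame is solid. Slot mouth is near top (349.5,210.2) and scene (309.9,159.5). Next I fit poses from both cameras.

```bash
cat > h.py <<'E'
import cv2,numpy as np
from bench import vision
P={n:vision.camera_params(n) for n in("scene","top")}
def KD(n):
    p=P[n];f=192/np.tan(np.radians(p["fov_y"]/2));return np.array([[f,0,p["cx"]],[0,f,p["cy"]],[0,0,1.]]),np.array(p["distortion"],float)
def on_plane(n,uv,z):
    K,D=KD(n);R=np.array(P[n]["R"]);t=np.array(P[n]["t"])
    d=np.c_[cv2.undistortPoints(np.array(uv,float).reshape(-1,1,2),K,D).reshape(-1,2),np.ones(len(uv))]@R
    o=-R.T@t;return (o+d*((z-o[2])/d[:,2])[:,None])[:,:2]
def proj(n,X):
    K,D=KD(n);return cv2.projectPoints(np.array(X,float).reshape(-1,1,3),cv2.Rodrigues(np.array(P[n]["R"]))[0],np.array(P[n]["t"],float),K,D)[0].reshape(-1,2)
def dark(im,uv,r=3):
    g=im.mean(2);out=[]
    for u,v in uv:
        x0,y0=int(round(u))-r,int(round(v))-r;w=g[y0:y0+2*r+1,x0:x0+2*r+1];w=np.clip(np.percentile(w,70)-w-25,0,None)
        Y,X=np.mgrid[:2*r+1,:2*r+1];out.append((x0+(w*X).sum()/w.sum(),y0+(w*Y).sum()/w.sum()))
    return np.array(out)
E
python3 - <<'E'
from h import *
a=np.load("pics/scene0.npy");b=np.load("pics/top0.npy")
np.set_printoptions(precision=4,suppress=True)
# stand corners, order +y-far.. top: TL,TR,BR,BL
c=on_plane("top",[(126.2,222),(190.6,205.6),(196,228.8),(131.2,244.8)],.028)
print("stand corners",c.tolist(),c.mean(0)); 
s=dark(b,[(129,224),(188.8,209),(193,227.3),(133,242)]);q=on_plane("top",s,.028);print("bolts top",q.tolist(),q.mean(0),np.linalg.norm(q[1]-q[0]),np.linalg.norm(q[2]-q[1]))
v=q[0]+q[3]-q[1]-q[2];print("stand y dir deg",np.degrees(np.arctan2(v[1],v[0])))
s2=dark(a,[(240.8,259.2),(189,305.5),(210.8,312.5)],2);q2=on_plane("scene",s2,.028);print("bolts scene [?, , ]",q2.tolist())
# filter tab top corners scene
for nm,uv in(("filt",[(199.8,266.3),(201.8,267.5),(209,254.5),(211.3,255.9)]),("dark",)*0 or ("dark",[(217.8,239.3),(220,240.8),(224.8,228.3),(228,229.8)])):
    t=on_plane("scene",uv,.119);print(nm,t.tolist(),t.mean(0))
t=on_plane("top",[(128.9+.0,228.6),(143.3,228)],.119);print("tab top-view ends",t.tolist())
# adapter
s=dark(b,[(335,198),(364,198)],2);print("ad bolts top",on_plane("top",s,.086).tolist())
print("slot top",on_plane("top",[(349.5,210.2)],.086),"scene",on_plane("scene",[(309.9,159.5)],.086))
s=dark(a,[(305.6,151),(323.5,156.8),(294.5,161.3),(312.8,167.2)],2);q=on_plane("scene",s,.086);print("ad bolts scene",q.tolist(),q.mean(0))
g=b.mean(2).astype(int);print(g[203:219,336:364]);print(g[222:240,126:158])
E
```

```text
stand corners [[0.4999337190038349, 0.3829281929269021], [0.5361631036964545, 0.22963830366399057], [0.4812207615320279, 0.2174196223965143], [0.44599756920455663, 0.3711428651188605]] [0.4908 0.3003]
bolts top [[0.4949945118624042, 0.377488653436169], [0.5296845366661416, 0.231215633667759], [0.48485627536740633, 0.221448885227091], [0.4503951182470998, 0.36727432821711686]] [0.49   0.2994] 0.150330283486241 0.045879869073167316
stand y dir deg 103.31895300425163
bolts scene [?, , ] [[0.4894152904664399, 0.22372722156667624], [0.4989894574847372, 0.37629237264599635], [0.45625675553924877, 0.36637012507701094]]
filt [[0.4827402678825558, 0.3548995737449925], [0.4780282629370442, 0.3552019602338098], [0.48808277670157, 0.32308955769748793], [0.482425603700099, 0.3236162042425502]] [0.4828 0.3392]
dark [[0.5002725856289115, 0.2818647751663302], [0.4942831876449005, 0.2829173878995366], [0.5088187440586199, 0.24884952788577308], [0.5009833422232225, 0.24901874389225603]] [0.5011 0.2657]
tab top-view ends [[0.48401817509223055, 0.35151620376073744], [0.4848292757632558, 0.32018738603138
[... 3937 characters left out ...]
4 183 185 186 185 184 182 186 186]
 [120 121 124 150  99  30  40  63  66  86 112 130 135 163 184 184 185 183
  183 184 183 185 185 184 184 184 185 185 186 186 185 185]
 [122 121 122 149 131  88 111 133 136 161 183 185 183 184 183 184 185 185
  184 184 184 183 185 184 186 187 184 185 185 184 184 183]
 [120 119 122 138 184 160 184 184 184 183 184 184 185 186 185 183 185 186
  186 187 185 186 186 185 185 185 184 185 183 183 182 182]
 [120 119 120 125 180 183 187 186 187 186 186 186 186 186 186 187 188 188
  185 187 184 186 185 183 183 184 182 182 181 176 173 172]
 [119 120 121 123 167 186 188 185 186 187 187 186 188 188 186 186 187 184
  186 183 182 182 184 182 182 178 173 169 168 148 133 117]]
```

```bash
python3 -m crank '[[1.5,4,0,0,0,0.1],[3,8,0,0,0,0.2],[4.5,12,0,0,0,0.3],[6,16,0,0,0,0.4],[7.5,20,0,0,0,0.5],[9,24,0,0,0,0.6],[10.5,28,0,0,0,0.7],[12,32,0,0,0,0.8],[13.5,36,0,0,0,0.9],[15,40,0,0,0,1.0],[16.5,44,0,0,0,1.1],[18,48,0,0,0,1.2],[19.5,52,0,0,0,1.3],[21,56,0,0,0,1.4],[22.5,60,0,0,0,1.508],[24,64,0,0,0,1.508],[25.5,68,0,0,0,1.508],[27,72,0,0,0,1.508],[28.5,76,0,0,0,1.508],[30,80,0,0,0,1.508]]' 0.35 30
```

```text
t: 1.77
ee_pos: [0.4523, 0.2562, 0.2389]
eef_rot: [-3.141, 0.0, 1.804]
wrist_force: [1.5, -0.7, 0.4]
grip_width: 0.0557
gripper_force: 0.0
```

```bash
python3 -m crank '[[1.2,3.2,0,0,0,0],[2.4,6.3,-2,0,0,0],[2.4,6.3,-5,0,0,0],[2.4,6.3,-7,0,0,0],[2.4,6.3,-9,0,0,0],[2.4,6.3,-9,0,0,0],[2.4,6.3,-9,0,0,0],[2.4,6.3,-9,0,0,0]]'
python3 - <<'E'
from bench import vision
import cv2,numpy as np
a=vision.capture("scene")[:,:,::-1];b=vision.capture("top")[:,:,::-1]
A=cv2.resize(a[195:315,160:260],None,fx=5,fy=5,interpolation=cv2.INTER_CUBIC);B=cv2.resize(b[190:270,110:170],None,fx=5,fy=5,interpolation=cv2.INTER_CUBIC)
o=np.zeros((600,800,3),np.uint8);o[:,:500]=A;o[:400,500:]=B;cv2.imwrite("pics/g1.png",o)
E
```

```text
t: 2.43
ee_pos: [0.4769, 0.3171, 0.1502]
eef_rot: [3.141, -0.0, 1.803]
wrist_force: [-0.2, 0.5, 0.3]
grip_width: 0.0549
gripper_force: 0.0
```

View pics/g1.png

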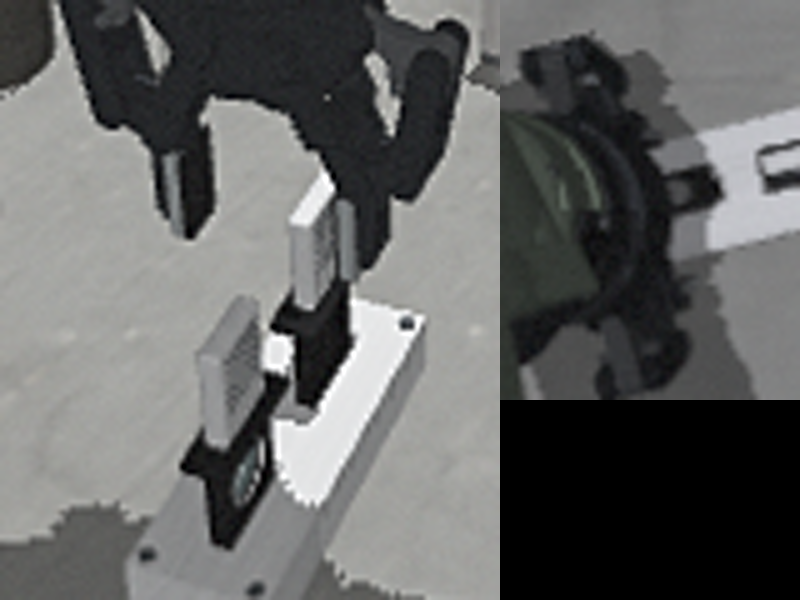

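The picture shows the open fingers straddling the line of the tab but about 2 cm short in y. The gripper is still high, and neither frame has been disturbed (filter tab around (230,370) in the crop). I'll shift to centre on it, descend and grip.

```bash
python3 -m crank '[[0.66,2.04,0,0,0,0],[0.66,2.04,0,0,0,0],[0.66,2.04,-1.5,0,0,0],[0.66,2.04,-3,0,0,0],[0.66,2.04,-4.5,0,0,0],[0.66,2.04,-5.5,0,0,0],[0.66,2.04,-5.5,0,0,0],[0.66,2.04,-5.5,0,0,0],[0.66,2.04,-5.5,0,0,0]]' && python3 -m crank '[[0,0,0,0,0,0],[0,0,0,0,0,0],[0,0,0,0,0,0],[0,0,0,0,0,0],[0,0,0,0,0,0],[0,0,0,0,0,0],[0,0,0,0,0,0],[0,0,0,0,0,0],[0,0,0,0,0,0],[0,0,0,0,0,0]]' 1 60
```

```text
t: 3.28
ee_pos: [0.4837, 0.3376, 0.0954]
eef_rot: [3.14, -0.0, 1.803]
wrist_force: [-0.2, 0.1, 0.3]
grip_width: 0.0558
gripper_force: 0.0
t: 4.12
ee_pos: [0.4836, 0.3377, 0.0949]
eef_rot: [3.14, -0.0, 1.803]
wrist_force: [1.0, 0.4, 5.8]
grip_width: 0.0092
gripper_force: 59.0
```

```bash
python3 -m crank '[[0,0,0.5,0,0,0],[0,0,1.5,0,0,0],[0,0,3,0,0,0],[0,0,5,0,0,0],[0,0,7.5,0,0,0],[0,0,10,0,0,0],[0,0,12,0,0,0],[0,0,13.5,0,0,0],[0.2,-2,13.5,0,0,-0.02],[0.5,-5,13.5,0,0,-0.05],[0.8,-8,13.5,0,0,-0.08],[1,-11,13.5,0,0,-0.11],[1.2,-14,13.5,0,0,-0.14],[1.5,-17,13.5,0,0,-0.17],[1.8,-20,13.5,0,0,-0.2],[2,-23,13.5,0,0,-0.227],[2.2,-26,13.5,0,0,-0.227],[2.4,-29,13.5,0,0,-0.227],[2.6,-31,13.5,0,0,-0.227],[2.6,-31,13.5,0,0,-0.227]]'
```

```text
t: 5.78
ee_pos: [0.5086, 0.0242, 0.2296]
eef_rot: [-3.141, 0.001, 1.571]
wrist_force: [-0.0, 1.2, 0.5]
grip_width: 0.0087
gripper_force: 59.1
```

```bash
python3 -m crank '[[0.2,-2,0,0,0,0],[0.3,-5,0,0,0,0],[0.5,-8,0,0,0,0],[0.7,-11,0,0,0,0],[0.9,-13.5,0,0,0,0],[0.94,-15,0,0,0,0],[0.94,-15.8,-1,0,0,0],[0.94,-15.8,-2.5,0,0,0],[0.94,-15.8,-4,0,0,0],[0.94,-15.8,-4,0,0,0],[0.94,-15.8,-4,0,0,0],[0.94,-15.8,-4,0,0,0]]'
python3 - <<'E'
from bench import vision
import cv2,numpy as np
a=vision.capture("scene");b=vision.capture("top")
np.save("pics/s2.npy",a);np.save("pics/t2.npy",b)
a=a[:,:,::-1];b=b[:,:,::-1]
A=cv2.resize(a[85:185,265:350],None,fx=6,fy=6,interpolation=cv2.INTER_CUBIC);B=cv2.resize(b[170:270,300:373],None,fx=4,fy=4,interpolation=cv2.INTER_CUBIC)
o=np.zeros((600,800,3),np.uint8);o[:,:510]=A;o[:400,510:800]=B[:,:290];cv2.imwrite("pics/g2.png",o)
E
```

```text
t: 6.78
ee_pos: [0.5185, -0.1298, 0.1896]
eef_rot: [-3.141, -0.0, 1.577]
wrist_force: [0.8, 0.2, -0.7]
grip_width: 0.0095
gripper_force: 59.1
```

View pics/g2.png

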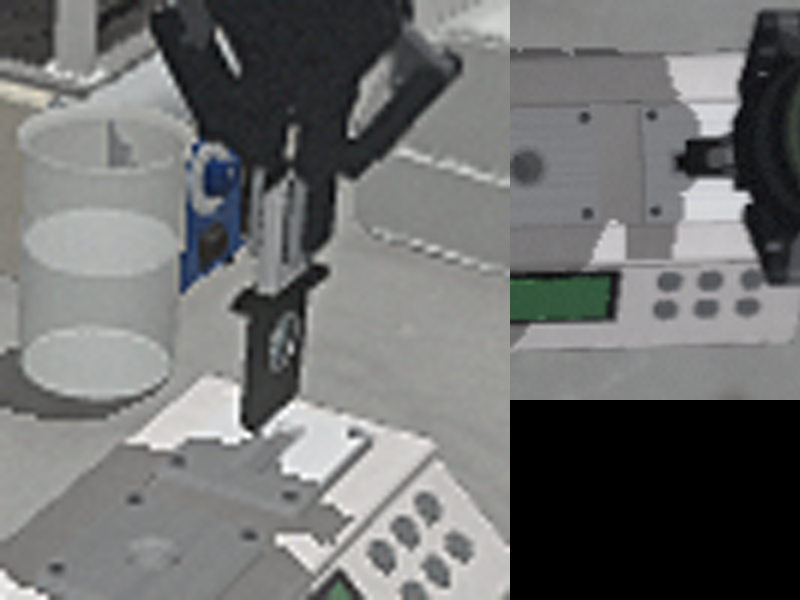

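The scene view shows the filter upright in the jaws above the slotted adapter, window at crop (285,340), foot at (258,430). Only the shoulder's +y end, at (676,162), shows in the top crop. Next I measure the filter against the slot in each view.

Run:
```python
from h import *
from scipy.optimize import minimize
np.set_printoptions(precision=4,suppress=True)
a0=np.load("pics/scene0.npy");b0=np.load("pics/top0.npy");a=np.load("pics/s2.npy");b=np.load("pics/t2.npy")
s=dark(b0,[(335.2,198.3),(363.8,197.7),(335.7,222.8),(364.3,222)],3);q=on_plane("top",s,.086);print("top bolts",s.tolist(),q.tolist(),q.mean(0))
# slot by darkness centroid in both views
def cen(im,box,thr,n):
    x0,x1,y0,y1=box;w=np.clip(thr-im.mean(2)[y0:y1,x0:x1],0,20);Y,X=np.mgrid[y0:y1,x0:x1];c=((w*X).sum()/w.sum(),(w*Y).sum()/w.sum());return c,on_plane(n,[c],.086)[0]
print("slot",cen(b0,(338,362,205,216),165,"top"),cen(a0,(301,318,153,167),185,"scene"))
foot=.010+.1896-.0949
def box(w,t,z0,z1): return [(sx*t/2,sy*w/2,z) for sx in(-1,1) for sy in(-1,1) for z in(z0,z1)]
parts=[box(.037,.006,0,.004),box(.040,.008,.004,.058),box(.054,.020,.058,.063)]
S=8
def sil(x,y,z,yaw,win):
    x0,x1,y0,y1=win;m=np.zeros(((y1-y0)*S,(x1-x0)*S),np.uint8);c,s_=np.cos(yaw),np.sin(yaw)
    for p in parts:
        p=np.array(p);X=np.c_[x+c*p[:,0]-s_*p[:,1],y+s_*p[:,0]+c*p[:,1],z+p[:,2]]
        uv=(proj("scene",X)-[x0-.5,y0-.5])*S;cv2.fillConvexPoly(m,cv2.convexHull(np.round(uv).astype(np.int32)),1)
    return cv2.resize(m.astype(np.float32),(x1-x0,y1-y0),interpolation=cv2.INTER_AREA)
win=(300,324,130,160);x0,x1,y0,y1=win;g=a.mean(2)[y0:y1,x0:x1]
obs=np.clip((150-g)/110,0,1)
wx=np.ones_like(obs);wx[8:19,309-x0:316-x0]=0
def f(v): return (wx*(sil(v[0],v[1],foot+v[2],v[3],win)-obs)**2).sum()
best=min((minimize(f,[.518+dx,-.13+dy,0,.005],method="Nelder-Mead",options=dict(initial_simplex=np.array([[.518+dx,-.13+dy,0,.005]]+[[.518+dx+e[0],-.13+dy+e[1],e[2],.005+e[3]] for e in([.004,0,0,0],[0,.004,0,0],[0,0,.004,0],[0,0,0,.05])]),maxiter=400)) for dx in(0,.003) for dy in(0,-.004)),key=lambda r:r.fun)
print("scene filter x,y,dz,yaw",best.x,best.fun,f([.5185,-.1298,0,.005]))
gt=b.mean(2).astype(int);print("cols",338,"rows",203);print(gt[203:220,338:360])
```

```text
top bolts [[333.9845995893224, 198.13347022587268], [363.8186959414504, 197.13589487691283], [334.9858242203321, 222.7910085054678], [364.59493670886076, 222.11476793248946]] [[0.5441666941110186, -0.09950856742171556], [0.5452199723122041, -0.16737529269253504], [0.48884153000239755, -0.10011755299861215], [0.48899221095440404, -0.16721693554171618]] [ 0.5168 -0.1336]
slot ((np.float64(349.9878672534793), np.float64(210.07767336743194)), array([ 0.5167, -0.1349])) ((np.float64(308.9295223179327), np.float64(160.27916992952234)), array([ 0.5193, -0.1294]))
scene filter x,y,dz,yaw [ 0.5219 -0.1335 -0.0009  0.0292] 22.915746465005164 41.37212519369835
cols 338 rows 203
[[128 127 126 127 126 125 126 126 124 161 207 209 206 208 193 155 109  42
   22  22  21  26]
 [129 129 128 129 126 127 117  96  97  98  97  97  98  97  86  66  58  43
   15  22  22  21]
 [127 125 127 127 126 109  20  24  22  28  27  29  25  24  36  54  54  37
   18  19  21  25]
 [128 126 126 128 128 108  21  23  25  24  29  22  27  29  46  49  64  64
   20  23  21  19]
 [127 124 116 113 113  96  27  27  29  26  29  41  6
[... 457 characters left out ...]
4  24  28  25  30  50  60  61
   48  20  26  18]
 [127 123 113 108 106  94  42  32  34  42  39  41  41  41  40  54  64  62
   49  26  22  26]
 [126 126 121 116 119 117  94  79  98 123 125 125 124 123 125 119 113  91
   40  27  19  24]
 [127 127 128 127 126 128 127 129 169 213 211 213 213 211 210 212 211 167
   53  25  23  22]
 [125 126 123 124 126 125 128 163 207 207 208 206 206 208 207 206 205 163
   55  16  18  24]
 [125 125 125 124 126 132 165 210 208 209 208 209 211 208 210 208 210 176
  106  77  79  57]
 [126 127 128 128 160 211 211 212 215 213 213 214 213 213 213 213 211 210
  212 210 210 156]
 [126 127 125 127 124 161 210 209 210 210 210 210 209 211 210 210 212 209
  209 210 210 172]]
```

Run:
```python
from h import *
e=on_plane("top",[(343.3,208.9)],.1627);x=on_plane("top",[(343.3,208.9)],.165)
print("top filter x,y",x[0,0],e[0,1]-.027)
a=np.load("pics/s2.npy");b=np.load("pics/t2.npy");S=12
A=cv2.resize(np.ascontiguousarray(a[122:164,290:330,::-1]),None,fx=S,fy=S,interpolation=cv2.INTER_NEAREST)
def draw(x,y,yaw,dz,col):
    c,s=np.cos(yaw),np.sin(yaw)
    for w,t,z0,z1 in((.037,.006,0,.0),(.040,.008,.004,.058),(.054,.020,.058,.063)):
        p=np.array([(sx*t/2,sy*w/2,z) for z in(z0,z1) for sx,sy in((-1,-1),(-1,1),(1,1),(1,-1))])
        X=np.c_[x+c*p[:,0]-s*p[:,1],y+s*p[:,0]+c*p[:,1],.1047+dz+p[:,2]]
        uv=np.round((proj("scene",X)-[290-.5,122-.5])*S).astype(np.int32)
        cv2.polylines(A,[uv[:4],uv[4:]],True,col,1)
        for i in range(4): cv2.line(A,tuple(map(int,uv[i])),tuple(map(int,uv[i+4])),col,1)
draw(.5219,-.1335,.0292,-.0009,(0,255,0))
draw(.5210,-.1300,.005,0,(0,0,255))
cv2.imwrite("pics/ov.png",A)
```

```text
top filter x,y 0.5165425603528253 -0.13044511653867158
```

View pics/ov.png

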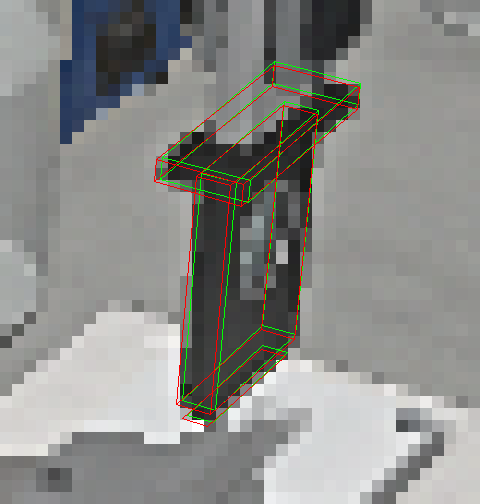

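The overlay shows the held filter's outline lying between the two models, so it is about 3 mm short in y. I'll correct by (-0.06, -0.33) cm and lower gently.

```bash
python3 -m crank '[[-0.06,-0.33,0,0,0,0],[-0.06,-0.33,0,0,0,0],[-0.06,-0.33,-0.5,0,0,0],[-0.06,-0.33,-1,0,0,0],[-0.06,-0.33,-1.4,0,0,0],[-0.06,-0.33,-1.7,0,0,0],[-0.06,-0.33,-2,0,0,0],[-0.06,-0.33,-2.3,0,0,0],[-0.06,-0.33,-2.6,0,0,0],[-0.06,-0.33,-2.8,0,0,0],[-0.06,-0.33,-2.8,0,0,0],[-0.06,-0.33,-2.8,0,0,0]]'
```

```text
t: 7.88
ee_pos: [0.5184, -0.134, 0.1613]
eef_rot: [3.14, 0.0, 1.576]
wrist_force: [1.4, 0.4, -0.6]
grip_width: 0.0091
gripper_force: 59.6
```

```bash
python3 -m crank '[[0,0,-0.3,0,0,0],[0,0,-0.6,0,0,0],[0,0,-0.9,0,0,0],[0,0,-1.2,0,0,0],[0,0,-1.5,0,0,0],[0,0,-1.8,0,0,0],[0,0,-2.1,0,0,0],[0,0,-2.4,0,0,0],[0,0,-2.7,0,0,0],[0,0,-3,0,0,0],[0,0,-3.2,0,0,0],[0,0,-3.2,0,0,0],[0,0,-3.2,0,0,0]]'
```

```text
t: 8.97
ee_pos: [0.5183, -0.134, 0.1289]
eef_rot: [3.141, 0.0, 1.576]
wrist_force: [5.9, -0.9, -2.0]
grip_width: 0.0091
gripper_force: 59.0
```

```bash
python3 -m crank '[[0.04,0,0,0,0,0],[0.04,0,0,0,0,0],[0.04,0,-0.2,0,0,0],[0.04,0,-0.4,0,0,0],[0.04,0,-0.6,0,0,0],[0.04,0,-0.8,0,0,0],[0.04,0,-1.0,0,0,0],[0.04,0,-1.2,0,0,0],[0.04,0,-1.3,0,0,0],[0.04,0,-1.3,0,0,0],[0.04,0,-1.3,0,0,0]]' - 100
```

```text
t: 9.88
ee_pos: [0.5185, -0.134, 0.1165]
eef_rot: [3.141, 0.0, 1.576]
wrist_force: [4.7, -1.3, 4.6]
grip_width: 0.0084
gripper_force: 99.7
```

```bash
python3 -m crank '[[0.02,0,-0.1,0,0,0],[0.02,0,-0.2,0,0,0],[0.02,0,-0.3,0,0,0],[0.02,0,-0.35,0,0,0],[0.02,0,-0.35,0,0,0],[0.02,0,-0.35,0,0,0],[0.02,0,-0.35,0,0,0]]' && python3 -m crank '[[0,0,-0.05,0,0,0],[0,0,-0.1,0,0,0],[0,0,-0.1,0,0,0],[0,0,-0.1,0,0,0],[0,0,-0.1,0,0,0]]'
```

```text
t: 10.47
ee_pos: [0.5186, -0.134, 0.1131]
eef_rot: [3.141, 0.0, 1.576]
wrist_force: [3.8, -0.1, 6.8]
grip_width: 0.0083
gripper_force: 99.8
t: 10.88
ee_pos: [0.5186, -0.1341, 0.113]
eef_rot: [3.141, 0.001, 1.576]
wrist_force: [1.1, 1.4, 13.1]
grip_width: 0.0089
gripper_force: 101.1
```

```bash
python3 -m crank '[[0,0,-0.05,0,0,0],[0,0,-0.1,0,0,0],[0,0,-0.1,0,0,0],[0,0,-0.1,0,0,0],[0,0,-0.1,0,0,0],[0,0,-0.1,0,0,0]]'
python3 - <<'E'
from bench import vision
import cv2,numpy as np
a=vision.capture("scene")[:,:,::-1]
cv2.imwrite("pics/g3.png",cv2.resize(a[115:190,265:350],None,fx=8,fy=8,interpolation=cv2.INTER_CUBIC))
E
```

```text
t: 11.38
ee_pos: [0.5186, -0.134, 0.1129]
eef_rot: [3.14, 0.001, 1.576]
wrist_force: [-2.0, 2.6, 21.4]
grip_width: 0.0082
gripper_force: 102.3
```

View pics/g3.png

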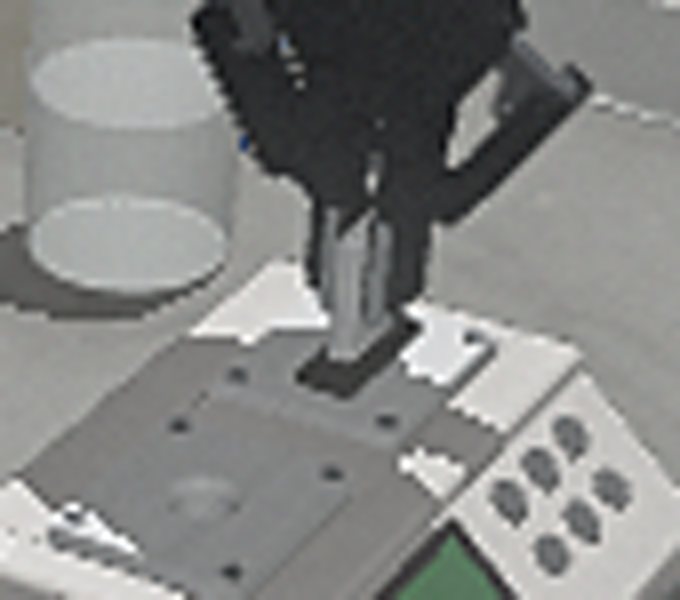

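The shoulder lies flat on the adapter at crop (355,365) with no blade visible. The arm is stopped at the expected height, pushing at 21 N (about 6 N of that is the spring), so the filter is home.

```bash
python3 -c "
from bench import workorder
print(workorder.finish_job())"
```

```text
the job is handed in; nothing more can be done
None
```

The check filter is pressed fully home in the slotted adapter and still held down by its tab (about 21 N, stopped at the expected height); I handed the job in at about 11.4 s, and nothing else was moved on purpose.

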